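Switch the sanding bench on in the right order

TASK

With the fingers closed, switch the sanding bench on by pressing: first press the white-striped half of the yellow supply rocker fully down, then press the green start button on the dust extractor's remote right in and let it come back out, and only after that press the white-striped half of the blue sander rocker fully down. Do not press the red stop button; leave the remote lying where it is and leave the other things on the bench undisturbed.

Things in the scene. Friction and masses are not known exactly. Their poses are not given: they have to be found in the camera images.
- supply_box: grey switch box screwed to the bench, 150 mm (its x) by 90 mm (its y) by 45 mm high, with the YELLOW rocker and two small pilot lamps; origin at the centre of its underside, z up. The rocker's hinge line runs along the box's y axis, at x = -25 mm, 49 mm above the bench; the white-striped half lies to +x of it, the plain half to -x
- supply_rocker (a joint): yellow supply rocker, rad: 0 off (striped half raised, sloping up at 0.4 rad away from the hinge line), 0.4 fully on (striped half level, its top 49 mm above the bench and 4 mm above the box; the other half is then raised). V-shaped paddle 34 mm wide, each half 32 mm long; about 4 N at the stripe moves it, it has no spring and stays where it is left. It starts off or nearly off
- supply_rocker_mark (a point): centre of the white stripe, on the top face of the yellow rocker's striped half, 25 mm from the hinge line; moves with the rocker: about 59 mm above the bench when off, 49 mm when fully on. The place to press, straight down
- sander_box: grey switch box screwed to the bench, same size and layout as the supply box, with the BLUE rocker and a round black power socket (look only); origin at the centre of its underside, z up. It stands turned roughly half round, so its striped half lies on the robot's side
- sander_rocker (a joint): blue sander rocker, rad: same build, values and stiffness as the yellow one: 0 off, 0.4 fully on
- sander_rocker_mark (a point): centre of the white stripe on the top face of the blue rocker's striped half, 25 mm from its hinge line; moves with the rocker: about 59 mm above the bench when off, 49 mm when fully on. The place to press, straight down
- remote: grey hand remote of the dust extractor, loose on the bench, 0.25 to 0.5 kg, 150 mm (its x) by 70 mm (its y) by 32 mm high, with a green button at x = +36 mm and a red one at x = -36 mm, each in a black collar 44 mm across and 12 mm high; origin at the centre of its underside, z up
- start (a joint): green start button, 28 mm across, m: 0 out, 0.006 fully in; spring return, fully in takes about 5 N straight down
- start_top (a point): centre of the green button's top face, 54 mm above the bench when out, 48 mm when fully in (collar top at 44 mm)
- stop (a joint): red stop button, same build, m: 0 out, 0.006 fully in; must stay out
- stop_top (a point): centre of the red button's top face, 54 mm above the bench when out
- tub: bystander: open white plastic tub of filler, 100 mm square, 85 mm high, loose; origin at the centre of its underside
- jar: bystander: closed jar, 68 mm across, 100 mm high, loose; origin at the centre of its underside
- sanding_block: bystander: cork sanding block, 65 x 110 x 30 mm high, lying loose beyond the work; origin at the centre of its underside
- screwdriver: bystander: screwdriver lying loose beyond the work, along its own x, handle to -x, about 200 mm long and under 35 mm high; origin under its middle
Things that resemble listed ones, but are neither listed nor needed, are in the scene too. What is shaped like the remote but pink is not meant.

How it is judged:
By the outcome, as a careful person would: the job done as asked, in the order asked, and still so for the second after the job is handed in, with the robot touching nothing.
It also fails if it takes over 40 s, if anything falls off the work surface, if the arm or the gripper's body presses on something with over 40 N, if the wrist force passes 120 N, or if a joint passes its speed limit or range.

ROBOT

A 6-joint arm with a two-finger parallel gripper is mounted at the origin on the work surface. World frame = base frame: x ahead of the robot, y to its left, z up, the work surface at z = 0. Lengths are in m, angles in rad, forces in N, time in s.
With the tool pointing down it reaches from about 0.35 to 0.875 m from the base axis. Payload 15.5 kg.
Tool frame: the origin (TCP) lies midway between the tips of the shut fingers; the grasp point (between the pads) lies 19 mm behind it; z points along the fingers, y is the line along which they close (so a half turn about z gives the same grasp; the last joint's range is limited). The gripper opens to 85 mm and grips with 20 to 120 N. Pads are 22 mm wide; open, the fingers measure 114 mm over their backs; the gripper's body (76 mm by 85 mm) begins 54 mm behind the grasp point. The pads swing forward as they close: fully open they stand 13 mm farther back than shut.
Start: joints at [-1.2, 0.494, 1.345, -0, 1.302, -0.096], TCP at [0.281, -0.558, 0.231] pointing down, gripper open.
Joint ranges: [-2.91, 2.91], [-0.82, 2.16], [0.22, 2.67], [-1.22, 4.37], [0.12, 2.79], [-3.08, 3.08]. Speed limits (rad/s): [1.89, 1.89, 2.57, 3.01, 3.01, 3.01].

INTERFACE

Orientations are given as [roll, pitch, yaw] about the fixed x, y, z axes, in that order (R = Rz(yaw) Ry(pitch) Rx(roll)).
In Python, from station import r gives the robot as it stands. Calls block until the motion is done:
- r.move_pose(position, orientation): joint-space move of the TCP to a pose.
- r.movel(position, rotation=None, vel=0.15, until_force=None): straight line of the TCP; rotation=None keeps the orientation; vel is the mean speed in m/s. With until_force (N) it stops when the force on the tool has changed by that much, and returns True; else False.
- r.goto_joints(angles): joint-space move.
- r.gripper_open() and r.close_gripper(strength=None): open the fingers fully, or close them until they stop; strength is the grip in N (None keeps the last).
- r.dwell(seconds).
- r.solve_ik(position, orientation): joint angles nearest the present ones, or None.
- r.state(): the state.
- r.camera(name): name is "scene" or "side" or "wrist"; returns (picture, depth): 480x640x3 uint8, red, green, blue; 480x640 float32, m along the optical axis (not along the pixel's ray), 0 where there is no reading.
- r.camera_params(name): a dict with "fovy" (degrees; the focal length in pixels is half the picture's height over the tangent of half this angle, whatever the lens; pixels are square), "cx", "cy" (the principal point, pixels), "k1" (the pictures are not rectified: a ray, as slopes to the right and down, at radius r is drawn at 1 + k1 r^2 times it, then the intrinsics apply), "R" (3x3) and "t" (3): a world point X has camera coordinates R X + t; the wrist camera has in their place "hand_eye" (4x4, takes a point from camera to tool coordinates, whose origin is the TCP and whose axes are the flange's). Camera axes: x right, y down, z forward; pixel columns grow to the right and rows downward; lengths in m; the calibration is good to about 2 mm. A picture is of the moment at which its call begins: read the wrist's pose just before it. camera_params takes no time and is no camera call.
A pose or a line that the arm cannot do raises r.MotionError and nothing moves.
- r.finish_job(): hands the job in; it is judged then, once.
The state is a dict: "t": time; "q": joint angles; "qvel": joint speeds; "effort": joint torques, N m; "ee_pos": TCP position; "eef_rot": TCP orientation; "wrist_force": force on the tool from outside, world axes, zero at the start; "wrist_torque": the same for the moment, N m; "width": finger opening in m; "finger_force": force on a finger pad.
Only numpy, scipy, OpenCV 4.12 (cv2) and the standard library are available. Lean on these libraries where they do the work, as an engineer would, in place of code of your own. Each camera call takes 0.05 s, during which the arm holds its last target. There are 200 camera calls.

## Working session

There is one attempt and no reset: what is moved stays moved. The work goes in short steps, each a Python script; the robot and the scene stay as the last script left them, time stands still between calls to the robot, and variables do not carry over. Pictures are saved under pics/ and viewed, at most 10 in all, crops included, and the job is handed in when it is done.

```bash
mkdir -p pics
python3 - <<'E'
from station import r
import cv2, numpy as np
for n in("scene","side"):
    im,d=r.camera(n); cv2.imwrite(f"pics/{n}0.png",im[:,:,::-1]); np.savez(f"{n}0.npz",im=im,d=d)
    print(n,r.camera_params(n))
print(r.state()["t"],r.state()["eef_rot"])
E
```

```text
scene {'fovy': 50.13210148947955, 'cx': 320.1347322329358, 'cy': 233.5286625032576, 'k1': -0.15193283567997248, 'R': array([[ 0.8888429 ,  0.45810119,  0.01007977],
       [ 0.27726697, -0.52020058, -0.80778362],
       [-0.36480314,  0.72078752, -0.58939292]]), 't': array([-0.44023253, -0.07356029,  1.49664263])}
side {'fovy': 52.384610496429275, 'cx': 317.04980955318433, 'cy': 239.8708816451861, 'k1': -0.05996876370026652, 'R': array([[-0.90960137, -0.41535185,  0.0104014 ],
       [-0.30848939,  0.65838443, -0.68655971],
       [ 0.27831573, -0.62770438, -0.72699902]]), 't': array([0.46096398, 0.20787945, 1.19190259])}
0.1 [-3.14050307e+00 -1.17013452e-04  4.65786846e-01]
```

View pics/scene0.png

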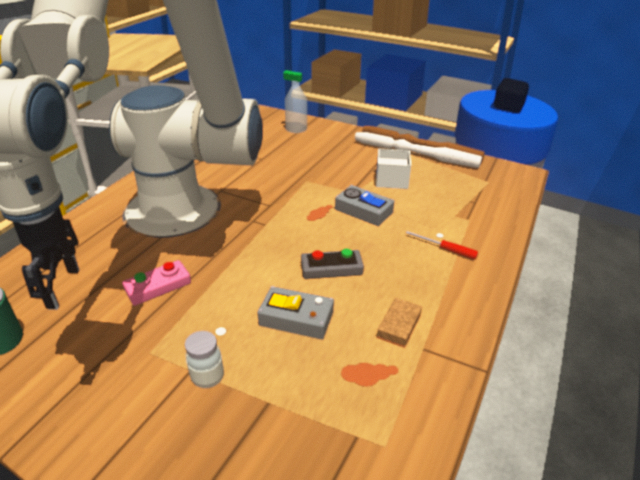

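View pics/side0.png

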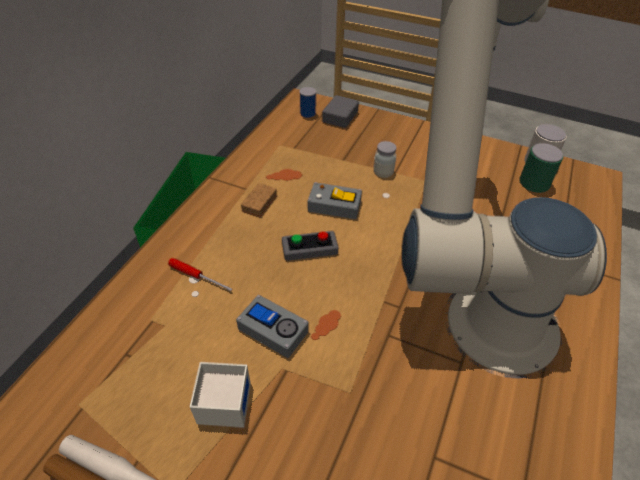

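The scene view shows these candidates:
- **Remote:** the grey one is at scene (332,263) / side (310,245), with green at (347,253) and red at (317,256). The pink decoy is at scene (157,281).
- **Yellow rocker:** on the box at scene (296,311).
- **Blue rocker:** on the box at scene (364,204), with the socket towards the robot. The blue drum and bin in the background are not it.

I'll localise them roughly, then look from the wrist camera.

```bash
cat > h.py <<'E'
import numpy as np, cv2
from scipy.spatial.transform import Rotation as Ro
def pose(s):
    T=np.eye(4); T[:3,:3]=Ro.from_euler('xyz',s["eef_rot"]).as_matrix(); T[:3,3]=s["ee_pos"]; return T
def cam(p,T=None):  # camera->world
    if "hand_eye" in p: return T@np.array(p["hand_eye"])
    M=np.eye(4); M[:3,:3]=np.array(p["R"]).T; M[:3,3]=-np.array(p["R"]).T@p["t"]; return M
def K(p):
    f=240/np.tan(np.radians(p["fovy"])/2); return f
def ray(p,M,uv):
    f=K(p); x=(np.array(uv,float)-[p["cx"],p["cy"]])/f; u=x.copy()
    for _ in range(20): u=x/(1+p["k1"]*(u@u))
    return M[:3,3],M[:3,:3]@[*u,1]
def onplane(p,M,uv,z):
    o,d=ray(p,M,uv); return o+d*(z-o[2])/d[2]
def pix(p,M,X):
    c=M[:3,:3].T@(np.array(X)-M[:3,3]); u=c[:2]/c[2]; return u*(1+p["k1"]*(u@u))*K(p)+[p["cx"],p["cy"]]
def two(r1,r2):
    (o1,d1),(o2,d2)=r1,r2
    t=np.linalg.lstsq(np.c_[d1,-d2],o2-o1,rcond=None)[0]; a,b=o1+t[0]*d1,o2+t[1]*d2
    return (a+b)/2,np.linalg.norm(a-b)
HS={"yellow":((20,130,110),(34,255,255)),"green":((50,130,50),(80,255,255)),"red":((0,190,90),(4,255,255)),"blue":((105,150,90),(128,255,255))}
def blob(im,c,roi=None):
    m=cv2.inRange(cv2.cvtColor(im,cv2.COLOR_RGB2HSV),*HS[c])
    if roi:
        k=np.zeros_like(m); x0,y0,x1,y1=roi; k[y0:y1,x0:x1]=1; m=m*k
    n,l,s,ce=cv2.connectedComponentsWithStats(m); i=1+np.argmax(s[1:,4]); return ce[i],s[i],(l==i).astype(np.uint8)
E
python3 - <<'E'
from station import r
from h import *
rois={"scene":{"yellow":(260,285,310,315),"green":(335,245,360,262),"red":(305,248,330,264),"blue":(350,188,392,215)},
"side":{"yellow":(325,185,360,206),"green":(285,230,308,250),"red":(312,230,335,246),"blue":(245,300,282,328)}}
R={}
for n in rois:
    im=np.load(n+"0.npz")["im"]; p=r.camera_params(n)
    for c,ro in rois[n].items():
        ce,s,_=blob(im,c,ro); R[n,c]=ray(p,cam(p),ce); print(n,c,ce.round(1),s)
for c in HS: print(c,two(R["scene",c],R["side",c]))
p=r.camera_params("wrist"); print(p)
print(r.state()["ee_pos"],r.state()["q"])
E
```

```text
scene yellow [285.  301.1] [268 293  34  17 387]
scene green [346.5 252.9] [341 249  12   9  78]
scene red [317.3 255. ] [312 251  12   9  72]
scene blue [372.6 200.2] [361 194  23  13 139]
side yellow [343.1 194.6] [332 187  23  14 184]
side green [296.2 238.5] [291 235  11   9  75]
side red [322.6 235.1] [318 232  10   7  56]
side blue [262.  313.3] [249 304  29  20 292]
yellow (array([ 0.52363005, -0.22256117,  0.04928386]), np.float64(0.0009374926167823771))
green (array([ 0.57020098, -0.00377896,  0.04829337]), np.float64(0.001260457260807011))
red (array([ 0.51099775, -0.04527646,  0.04865759]), np.float64(0.001001344745730353))
blue (array([0.53493963, 0.24941794, 0.04919001]), np.float64(0.0023659109452621543))
{'fovy': 71.06368339288626, 'cx': 312.0859552215023, 'cy': 243.53551094145118, 'k1': -0.009116888860674506, 'hand_eye': array([[-6.56732012e-04, -9.48630687e-01, -3.16384873e-01,
         8.12470883e-02],
       [ 9.99999770e-01, -5.69629030e-04, -3.67793448e-04,
        -4.93214286e-04],
       [ 1.68678143e-04, -3.16385042e-01,  9.48630843e-01,
        -1.43445887e-01],
       [ 0.00000000e+00,  0.00000000e+00,  0.00000000e+00,
         1.00000000e+00]])}
[ 0.28060672 -0.55811637  0.23076213] [-1.20049143e+00  4.94133838e-01  1.34603908e+00  1.30707067e-05
  1.30251551e+00 -9.54854809e-02]
```

Run:
```python
from station import r
from h import *
r.close_gripper(30)
p=r.camera_params("wrist")
for n,(x,y) in {"yellow":(.53,-.22),"remote":(.54,-.025),"blue":(.53,.245)}.items():
    r.move_pose([x,y,.19],[np.pi,0,0.]); r.dwell(.15)
    s=r.state(); im,d=r.camera("wrist"); T=pose(s); np.savez("w_%s.npz"%n,im=im,T=T)
    cv2.imwrite(f"pics/w_{n}.png",im[:,:,::-1]); print(n,s["t"],s["ee_pos"],s["q"].round(2) if hasattr(s["q"],"round") else s["q"])
ims=[cv2.imread(f"pics/w_{n}.png") for n in("yellow","remote","blue")]
cv2.imwrite("pics/all.png",np.hstack([cv2.resize(i[:, 120:520],(266,320)) for i in ims]))
```

```text
yellow 2.575 [ 0.5298067  -0.22083002  0.19004198] [-0.5   0.47  1.53 -0.    1.15  1.07]
remote 3.575 [ 0.54015757 -0.02613561  0.18996775] [-0.16  0.42  1.61 -0.    1.11  1.41]
blue 4.825 [0.53048839 0.24360282 0.19003979] [ 0.33  0.48  1.5  -0.    1.16  1.9 ]
```

View pics/all.png

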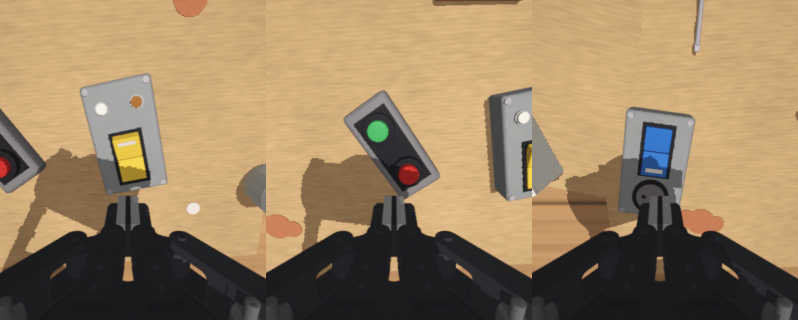

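The montage of wrist views has three panels:
- **Yellow:** the stripe is at panel (128,146), about full-frame (312,219), on the lamp side.
- **Remote:** it is grey, with green at about (288,197) and red at about (335,263).
- **Blue:** the stripe is at about (303,256), next to the socket on the robot's side.

All three match the description. Next I'll compute precise points.

```bash
cat > m.py <<'E'
from station import r
from h import *
p=r.camera_params("wrist")
def stripe(im,T,c,near,z):
    hsv=cv2.cvtColor(im,cv2.COLOR_RGB2HSV)
    _,s,m=blob(im,c); hull=cv2.convexHull(cv2.findNonZero(m)); k=cv2.fillConvexPoly(np.zeros_like(m),hull,1)
    k=cv2.erode(k,np.ones((3,3)))
    w=((hsv[:,:,1]<110)&(hsv[:,:,2]>90)&(k>0)).astype(np.uint8)
    n,l,st,ce=cv2.connectedComponentsWithStats(w); i=1+np.argmax(st[1:,4])
    box=cv2.minAreaRect(hull); return ce[i],st[i],onplane(p,cam(p,T),ce[i],z),box
E
python3 - <<'E'
from m import *
for n in("yellow","blue"):
    f=np.load(f"w_{n}.npz"); uv,st,X,box=stripe(f["im"],f["T"],n,None,.059); print(n,uv,st,X,onplane(p,cam(p,f["T"]),box[0],.053),box)
f=np.load("w_remote.npz")
for c in("green","red"):
    ce,s,_=blob(f["im"],c); print(c,ce,s,onplane(p,cam(p,f["T"]),ce,.053))
E
```

```text
yellow [310.16455696 215.06962025] [297 210  27  11 158] [ 0.54441545 -0.21876887  0.059     ] [ 0.52488475 -0.22214931  0.053     ] ((314.1538391113281, 235.26925659179688), (70.40569305419922, 41.380496978759766), 78.69007110595703)
blue [302.69886364 256.125     ] [290 252  27   9 176] [0.50840802 0.25231215 0.059     ] [0.53262295 0.24857807 0.053     ] ((306.876953125, 227.484619140625), (40.559356689453125, 73.42855834960938), 7.125016689300537)
green [287.65344224 196.19603267] [271 180  33  33 857] [ 0.56962871 -0.00519706  0.053     ]
red [333.91061453 261.36871508] [319 246  31  31 716] [ 0.51077884 -0.04515202  0.053     ]
```

```bash
cat > press.py <<'E'
from m import *
O=[np.pi,0,0.]
def press(x,y,zmin,F):
    r.move_pose([x,y,.14],O); r.movel([x,y,.075],vel=.15); r.dwell(.1)
    hit=r.movel([x,y,zmin],vel=.03,until_force=F); s=r.state(); r.dwell(.2); s2=r.state()
    print(hit,np.round(s["ee_pos"],4),np.round(s2["ee_pos"],4),np.round(s2["wrist_force"],1))
    r.movel([x,y,.14],vel=.15); print("t",r.state()["t"])
def look(x,y,n):
    r.move_pose([x,y,.19],O); r.dwell(.1); s=r.state(); im,_=r.camera("wrist"); cv2.imwrite(f"pics/{n}.png",im[:,:,::-1]); return im,pose(s)
E
python3 - <<'E'
from press import *
press(.545,-.2188,.044,15)
im,T=look(.53,-.22,"y1")
uv,st,X,_=stripe(im,T,"yellow",None,.049); print(uv,st,X)
cv2.imwrite("pics/y1c.png",cv2.resize(im[130:330,200:420,::-1],None,fx=2,fy=2))
E
```

```text
True [ 0.5455 -0.219   0.0489] [ 0.5455 -0.2189  0.0489] [-2.1  1.7 12.9]
t 9.05
[311.08988764 209.87640449] [298 205  27  11 178] [ 0.54628606 -0.21821053  0.049     ]
```

View pics/y1c.png

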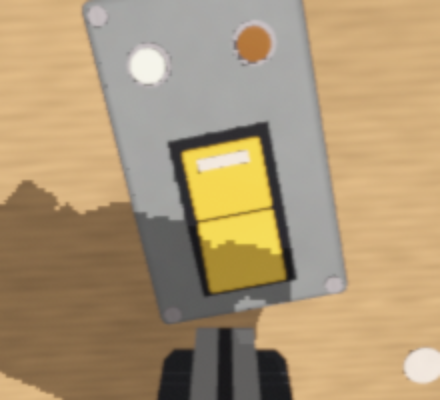

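The yellow rocker stopped hard at z = 48.9 mm. The stripe half, at crop (223,160), is now level and nearly flush, so it is fully on. Next is the green button.

Run:
```python
from press import *
press(.5697,-.0049,.0455,14)
im,T=look(.54,-.026,"g1")
for c in("green","red"):
    ce,s,_=blob(im,c); print(c,ce,s[4],onplane(p,cam(p,T),ce,.053))
```

```text
True [ 0.5696 -0.0049  0.0478] [ 0.5696 -0.0049  0.0478] [-2.9  0.4 15.2]
t 12.9333
green [288.16055046 195.55848624] 872 [ 0.56961678 -0.00526984  0.053     ]
red [334.32692308 261.08653846] 728 [ 0.51077817 -0.04505912  0.053     ]
```

Green went fully in (47.8 mm) and came back out, and the remote hasn't moved. Next is the blue rocker.

Run:
```python
from press import *
press(.5077,.2524,.044,15)
im,T=look(.53,.244,"b1")
uv,st,X,_=stripe(im,T,"blue",None,.049); print(uv,st,X)
s,_=r.camera("scene"); print(r.state()["t"])
cv2.imwrite("pics/fin.png",np.hstack([cv2.resize(im[130:330,200:420,::-1],(400,364)),cv2.resize(s[150:400,160:500,::-1],(400,364))]))
```

```text
True [0.5072 0.2524 0.0489] [0.5072 0.2524 0.0489] [-3.8 -0.8 16.8]
t 17.0083
[302.64814815 253.22222222] [290 249  26   9 162] [0.50617171 0.25257673 0.049     ]
17.5417
```

View pics/fin.png

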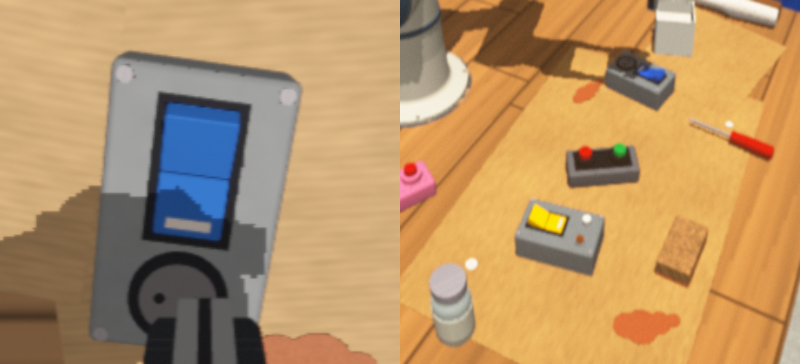

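The blue stripe at (188,226) is level, with a hard stop at 48.9 mm. The yellow striped half at (558,226) is down, both buttons are out, and everything else is where it was.

```bash
python3 -c "
from station import r
print(r.finish_job())"
```

```text
the job is handed in; nothing more can be done
None
```

The job is handed in: I pressed the yellow rocker fully on, pressed the green start button right in and saw it come back out, then pressed the blue rocker fully on, and the cameras showed nothing else disturbed.

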